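# Third hand at the hat-block bench: hold a stand foot in the corner jig

## Task

Swing the jig's end stop arm out until it stands square to the sprung backing plate. Then fetch the H-shaped wooden foot, set it flat on the bench in the corner with one slab's outer face flat on the plate and the slabs' ends close up against the arm, and push the plate back about half of its travel (a steady 7 N or so, never to its back stop). Finish while still holding that push, so that the hatter can drive the screws, and leave the other things on the bench where they are.

Things in the scene. Friction and masses are not known exactly. Their poses are not given: they have to be found in the camera images.
- jig: The fixed jig, turned up to 0.25 rad. Origin on the bench, in the plane of the backing plate's face at rest; x = the way the plate is pushed back (away from the robot), y along the plate, z up. Fence board behind the plate: x 38 to 60 mm, y -17 to 133, 52 mm high. Steel ear under the arm's pivot: 12 mm high, x -43 to 82, y 116 to 161. The foot's place is bare bench.
- plate_face (a point): Centre of the front face of the sprung backing plate (aluminium, 90 mm wide along the jig's y, 10 mm thick, from 6 to 46 mm above the bench), at jig y = 58 mm, 26 mm above the bench. It moves with the plate.
- back_plate (a joint): Travel of the sprung backing plate along the jig's +x in m: 0 at rest, 0.024 at its back stop. The spring gives 1 N at the start of the travel and 0.5 N more per mm (7 N at 12 mm). A push between 4 and 10 N, 6 to 18 mm, is good.
- stop_arm (a joint): Angle of the swinging end stop arm in rad, upright hinge: at 0 it would point along the jig's -y (across the foot's place), at 1.571 along the jig's -x, square to the plate, as wanted; grows clockwise from above. Range 0 to 2.3, starts at 0.4 to 0.9. Stiff (0.45 N m, about 3 N at the knob); stays where it is left.
- stop_pivot (a point): The stop arm's hinge axis, at jig x = -20 mm, y = 125 mm, 25 mm above the bench.
- stop_knob (a point): Knob on the stop arm: upright round wooden peg, 20 mm diameter, 36 to 72 mm above the bench, 140 mm from the hinge axis; this point is on its axis at 55 mm. The arm is a steel bar 24 mm wide, centred on the line hinge to knob, 14 to 36 mm above the bench, ending 14 mm past the knob's axis. When square, its inner face is at jig y = 113 mm.
- foot: The wanted foot, an H-shaped beech block, 0.16 to 0.3 kg, loose, 45 mm high all over: a waist 34 mm wide (y), x = -32 to 32 mm, between two cross slabs 110 mm wide (y), 20 mm thick (outer faces at x = +-52 mm), dark screw holes in their tops. Origin: centre of the underside; same after half a turn. In place its y is along the jig's y, its centre at jig y = 58 mm when touching the square arm (50 to 58 is good).
- tee_foot: Another foot of the same wood and sizes, but T-shaped, with only one slab; to be left alone. It and the H-shaped foot lie on either side of the bench, either way round.
- crown_block: Dark wooden hat crown block, a dome 170 mm in diameter and 130 mm high, origin under its centre; leave alone.
- flange: Wooden brim flange lying flat, a ring 300 mm outside, 200 mm inside, 28 mm high, origin under its centre; leave alone.
- screw_cup: Steel cup for screws, 64 mm in diameter, 50 mm high, origin under its centre; leave alone.
- driver: Screwdriver lying on the bench, along its x; leave alone.
- brush: Hand brush lying on the bench, along its x; leave alone.
- spool: Wooden spool standing on the bench inside the flange, 48 mm in diameter, 45 mm high, origin under its centre; leave alone.
Not all that is in view belongs to the job. What is shaped like the foot but red is not meant.

How it is judged:
On the way, in this order (a step that is already met when the one before it is completed fails the run):
1. the stop arm stands square to the backing plate (value of joint stop_arm between 1.481 and 1.661 rad), for 0.3 s.
2. the foot is in the corner, flat on the bench and pressed on the backing plate with 4 to 10 N (all of step 1 and y of foot in the frame of jig between 0.049 and 0.066 m and angle between the y axis of foot and the y axis of jig, either way round below 0.08 rad and angle between foot's own z axis and vertical below 0.07 rad and height (world z) of foot below 0.006 m and contact force between foot and back_plate between 4 and 10 N and contact force between any of the fingers, the arm and foot above 1 N and linear speed of foot below 0.01 m/s), for 0.5 s.
At the end, for the whole second after the job is handed in: The stop arm is within 0.09 rad of square; the H-shaped foot stands flat on the bench, its slabs' ends within about 8 mm of the arm, a slab along the plate within 0.08 rad, and the robot still holds it, pressing it on the backing plate with 4 to 10 N, at rest (all of step 2); the arm keeps its last pose, push and grip.
It fails at once if the backing plate is rammed to its back stop (value of joint back_plate above 0.0232 m).
It fails at once if another thing on the bench is moved by more than 30 mm (distance of any of tee_foot, crown_block, flange, screw_cup, driver, brush, spool from where it was at the start of the episode above 0.03 m).
It also fails if it takes over 64 s, if anything falls off the work surface, if the arm or the gripper's body presses on something with over 40 N, if the wrist force passes 120 N, or if a joint passes its speed limit or range.

## Robot

A 7-joint arm with a two-finger parallel gripper is mounted at the origin on the work surface. World frame = base frame: x ahead of the robot, y to its left, z up, the work surface at z = 0. Lengths are in m, angles in rad, forces in N, time in s.
With the tool pointing down it reaches from about 0.4 to 0.85 m from the base axis. Payload 4.4 kg.
Tool frame: the origin (TCP) lies on the mounting face of the last link; the fingertips stand 199 mm ahead of it and the grasp point (between the pads) lies 180 mm ahead of it; z points along the fingers, y is the line along which they close (so a half turn about z gives the same grasp; the last joint's range is limited). The gripper opens to 94 mm and grips with 3 to 60 N. Pads are 16 mm wide; open, the fingers measure 119 mm over their backs; the gripper's body (75 mm by 177 mm) begins 78 mm behind the grasp point.
Start: joints at [-1.398, 0.628, 0.038, 1.517, -0.027, 0.996, -0.02], TCP at [0.154, 0.632, 0.405] pointing down, gripper open.
Joint ranges: [-3.06, 3.06], [-0.37, 2.12], [-1.25, 1.32], [0.18, 2.47], [-1.1, 4.24], [0.23, 1.98], [-2.94, 2.94]. Speed limits (rad/s): [2.57, 2.57, 3.14, 3.14, 3.14, 3.14, 3.14].

## Interface

Orientations are given as a 3x3 rotation matrix whose columns are the frame's x, y, z axes.
In Python, from cell import readout, optics, close_job, finder gives the robot as it stands. The module is installed in compiled form; this text tells all that it offers.
- The arm moves only by the tool move_arm, never from a script. Its argument "steps" is a list of rows, each a list of 4 numbers: the shift along the tool's x, y, z in mm, then the turn about the tool's z in degrees. A call has exactly 10 rows; each row shifts and turns the commanded pose from where the row before left it, along the tool's axes as they then stand; what a row does not reach is not made up. A row lasts 1/10 s, in which the tool goes at most 50 mm and 8.59 degrees, less where a joint would pass 70% of its speed; a pose out of reach is approached as far as the arm can. A call with a gripper value outside its range is refused whole. "fingers" is the finger opening in mm, from 0 to 94, set as the call begins (left out, the last holds). The fingers move at their own pace and stop on an object; "force" is the grip in N (left out, the last holds). Time passes only in rows, so rows that do not move let the fingers close, or fill a call up. It gives the time, the measured TCP pose, the force, the opening and the grip force at its end, in the units of the state.
- readout.observe(): the state, without advancing time (a new reading comes with each control period).
- optics.get_image(name): name is "scene" or "top" or "wrist"; returns the picture (480x640x3 uint8, red, green, blue); there is no depth.
- optics.get_calibration(name): a dict with "K" (3x3 intrinsics, pixels), "R" (3x3) and "t" (3): a world point X has camera coordinates R X + t. Camera axes: x right, y down, z forward; pixel columns grow to the right and rows downward; lengths in m; the calibration is good to about 2 mm. A picture is of the moment at which its call begins: read the wrist's pose just before it. get_calibration takes no time and is no camera call; for the wrist camera it gives the pose at the moment of the call.
- close_job(): hands the job in; it is judged then, once.
Trained networks look in the newest picture that a camera, given by its name, has taken for a name from the list of things; names that differ only in an ending like _2 or _b are one class to them, and where a whole thing is asked for, a point or a joint stands for the part that bears it (a point fixed in the world has none). Each returns a list of dicts, best first, with "confidence" (0 to 1); they miss things now and then, are a little off and sometimes report something else, mostly with a low value. They report only what shows in the picture. A call takes as long as a camera call. They do not tell look-alikes from the thing itself.
- finder.cut_out(query, camera): "mask" (480x640 bool, what is visible of it) and "rect" ([centre column, centre row, width, height] in pixels, round what is visible of it).
- finder.spot_point(query, camera): "position" ([column, row] in pixels: a listed point, or the origin of a listed thing).
The state is a dict: "t": time; "joint_positions": joint angles; "qd": joint speeds; "joint_efforts": joint torques, N m; "eef_pos": TCP position; "tool_rot": TCP orientation; "wrist_force": force on the tool from outside, world axes, zero at the start; "ft_torque": the same for the moment, N m; "width": opening from 0.0 (shut) to 1.0 (fully open); "grasp_force": force on a finger pad.
Only numpy, scipy, OpenCV 4.12 (cv2) and the standard library are available. Lean on these libraries where they do the work, as an engineer would, in place of code of your own. Each camera call takes 0.05 s, during which the arm holds its last target. There are 200 camera calls.

## Working session

There is one attempt and no reset: what is moved stays moved. The work goes in short steps, Python scripts to look and compute and a tool call to move; the robot and the scene stay as the last step left them, time stands still between calls to the robot, and variables do not carry over. Pictures are saved under pics/ and viewed, at most 11 in all, crops included, and the job is handed in when it is done.

Besides the shell and the picture viewer there is one more tool, called after "Call:" as name(argument=value, ...), one argument or row to a line, values as JSON. move_arm: Moves the arm, as the interface text tells. Its arguments: {"type":"object","properties":{"steps":{"type":"array","items":{"type":"array","items":{"type":"number"}}},"fingers":{"type":"number"},"force":{"type":"number"}},"required":["steps"]}

```bash
mkdir -p pics; cat > h.py <<'E'
import numpy as np, cv2
from cell import readout, optics, finder
def ray(cam,px,z):
    c=optics.get_calibration(cam);K,R,t=map(np.array,(c["K"],c["R"],c["t"]))
    d=R.T@np.linalg.inv(K)@np.array([px[0],px[1],1.]);o=-R.T@t
    return o+d*(z-o[2])/d[2]
def proj(cam,X):
    c=optics.get_calibration(cam);K,R,t=map(np.array,(c["K"],c["R"],c["t"]))
    p=K@(R@np.array(X)+t);return p[:2]/p[2]
def shot(cam,name=None):
    im=optics.get_image(cam)
    if name: cv2.imwrite('pics/'+name+'.png',im[:,:,::-1])
    return im
E
python3 - <<'E'
from h import *
np.set_printoptions(precision=4,suppress=True)
a=shot('scene');b=shot('top')
cv2.imwrite('pics/top1.png',b[:,:,::-1]);cv2.imwrite('pics/scene1.png',a[:,:,::-1])
for n,z in [('plate_face',.026),('stop_pivot',.025),('stop_knob',.055),('jig',0),('foot',0),('tee_foot',0)]:
  for cam in ('top','scene'):
    for r in finder.spot_point(n,cam)[:3]: print(n,cam,r['confidence'],r['position'],ray(cam,r['position'],z))
s=readout.observe();print(s['t'],s['eef_pos'],s['tool_rot'],s['width'])
E
```

```text
plate_face top 0.9 [283.7, 189.8] [0.6688 0.0537 0.026 ]
plate_face scene 0.9 [272.1, 286.4] [0.6589 0.0481 0.026 ]
stop_pivot top 0.96 [254.1, 202.4] [0.6377 0.1225 0.025 ]
stop_pivot scene 0.92 [295.9, 301.3] [0.635  0.1229 0.025 ]
stop_knob top 0.7 [313.5, 215.2] [ 0.6016 -0.0173  0.055 ]
stop_knob scene 0.63 [277.2, 253.4] [ 0.5974 -0.0176  0.055 ]
jig top 0.67 [305.9, 190.1] [0.676 0.002 0.   ]
jig top 0.65 [283.7, 189.9] [0.6758 0.0552 0.    ]
jig scene 0.97 [254.6, 286.8] [0.6876 0.0055 0.    ]
foot top 0.96 [423.8, 288.1] [ 0.4436 -0.2759  0.    ]
foot top 0.71 [165.4, 273.4] [0.4707 0.3278 0.    ]
foot top 0.57 [506.4, 306.3] [ 0.4037 -0.4662  0.    ]
foot scene 0.86 [271.4, 186.4] [ 0.434  -0.2928  0.    ]
foot scene 0.67 [251.4, 152.7] [ 0.3988 -0.464   0.    ]
tee_foot top 0.68 [166.4, 277.6] [0.4608 0.3249 0.    ]
tee_foot scene 0.88 [392.5, 332.2] [0.4798 0.328  0.    ]
0.7 [0.1537 0.6316 0.4047] [[-0.9716  0.2365  0.    ]
 [ 0.2365  0.9716  0.0001]
 [-0.      0.0001 -1.    ]] 1.0014456358502815
```

View pics/top1.png

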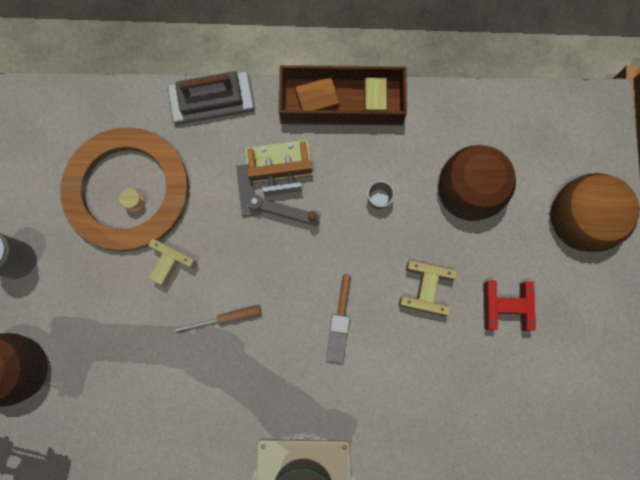

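View pics/scene1.png

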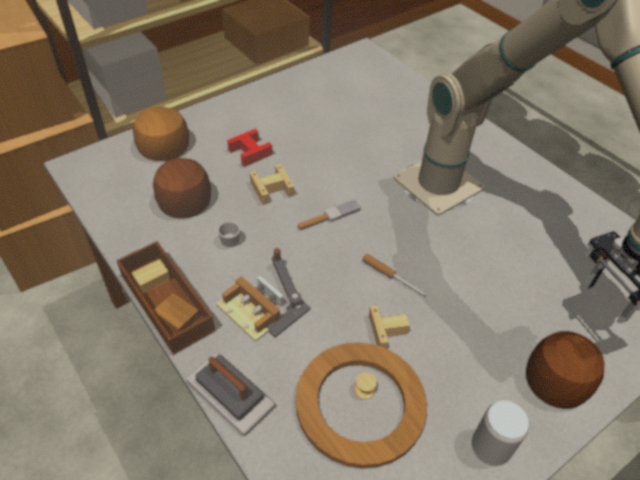

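Candidates for the foot, in the top view: the pale H at (428,288), the red H at (510,306), and the pale T at (170,262). The pale H fits because it is unpainted beech with two slabs. I'll confirm that in a crop and check the wrist camera offset.

```bash
python3 - <<'E'
from h import *
np.set_printoptions(precision=4,suppress=True)
b=cv2.imread('pics/top1.png')
cv2.imwrite('pics/crop1.png',cv2.resize(b[240:350,380:560],None,fx=4,fy=4,interpolation=cv2.INTER_CUBIC))
c=optics.get_calibration('wrist');R,t=np.array(c['R']),np.array(c['t']);s=readout.observe()
T=np.array(s['tool_rot']);print('cam in tool',T.T@(-R.T@t-s['eef_pos']),'\n',T.T@R.T,c['K'])
optics.get_image('top')
for q in ('foot',):
  for r in finder.cut_out(q,'top'):
    m=r['mask'].astype(np.uint8);ct=max(cv2.findContours(m,0,2)[0],key=cv2.contourArea)
    P=np.array([ray('top',p[0],.045)[:2] for p in ct],np.float32)
    print(r['confidence'],r['rect'],cv2.minAreaRect(P))
c=optics.get_calibration('top');print(-np.array(c['R']).T@np.array(c['t']))
E
```

```text
cam in tool [0.0695 0.0006 0.0198] 
 [[ 0.0003 -0.9698 -0.2439]
 [ 1.      0.0003 -0.0001]
 [ 0.0001 -0.2439  0.9698]] [[346.0448   0.     327.8847]
 [  0.     346.0448 238.1774]
 [  0.       0.       1.    ]]
0.69 [218.9, 317.1, 82.2, 27.5] ((0.3627783954143524, 0.19418472051620483), (0.025006026029586792, 0.19320523738861084), 14.13796329498291)
0.65 [509.6, 306.4, 53.5, 50.6] ((0.4035089612007141, -0.45669227838516235), (0.11540979146957397, 0.11028704792261124), 89.18128204345703)
0.55 [425.8, 287.9, 55.2, 57.4] ((0.43939533829689026, -0.27561554312705994), (0.1151147186756134, 0.1109832376241684), 77.7442855834961)
[ 0.2959 -0.0253  1.3591]
```

View pics/crop1.png

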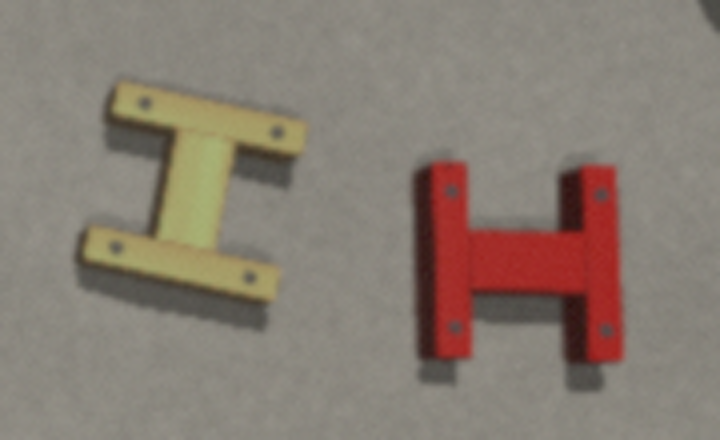

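Crop: the pale H is at (195,190) and has two slabs and screw holes, so it is the wanted foot. The red H at (520,260) is the decoy. Next I'll move the wrist camera above the jig.

Call:
move_arm(
  steps=[
    [-36,-30,0,0],
    [-36,-30,0,0],
    [-36,-30,0,0],
    [-36,-30,0,0],
    [-36,-30,0,0],
    [-36,-30,0,0],
    [-36,-30,0,0],
    [-36,-30,0,0],
    [-36,-30,0,0],
    [-36,-30,0,0],
  ],
  fingers=50,
  force=30,
)

```text
t: 1.8
eef_pos: [0.4335, 0.2533, 0.405]
tool_rot: [[-0.972, 0.236, 0.001], [0.236, 0.972, 0.001], [-0.001, 0.001, -1.0]]
wrist_force: [1.5, 0.8, -0.3]
width: 0.534
grasp_force: 0.0
```

Call:
move_arm(
  steps=[
    [-36,-30,0,0],
    [-36,-30,0,0],
    [-36,-30,0,0],
    [-36,-30,0,0],
    [-36,-30,0,0],
    [-36,-30,0,0],
    [0,0,0,8],
    [0,0,0,8],
    [0,0,0,8],
    [0,0,0,8],
  ],
)

```text
t: 2.8
eef_pos: [0.5999, 0.0288, 0.4046]
tool_rot: [[-0.694, 0.72, -0.0], [0.72, 0.694, 0.0], [0.0, 0.0, -1.0]]
wrist_force: [-0.1, -0.2, -0.2]
width: 0.535
grasp_force: 0.0
```

Call:
move_arm(
  steps=[
    [0,0,0,8],
    [0,0,0,8],
    [0,0,0,8],
    [0,0,0,8],
    [0,0,0,8],
    [0,0,0,8],
    [0,0,0,8],
    [0,0,0,3],
    [0,0,0,0],
    [0,0,0,0],
  ],
)

```text
t: 3.8
eef_pos: [0.5998, 0.0291, 0.4047]
tool_rot: [[0.252, 0.968, 0.0], [0.968, -0.252, 0.0], [0.0, 0.0, -1.0]]
wrist_force: [0.3, -0.8, -0.6]
width: 0.532
grasp_force: 0.0
```

```bash
python3 - <<'E'
from h import *
np.set_printoptions(precision=4,suppress=True)
s=readout.observe();print(s['t'],s['eef_pos'],s['tool_rot'],s['joint_positions'],s['width'])
shot('wrist','w1')
for n,z in [('plate_face',.026),('stop_pivot',.025),('stop_knob',.055),('jig',0)]:
    for r in finder.spot_point(n,'wrist')[:2]: print(n,r['confidence'],r['position'],ray('wrist',r['position'],z))
E
```

```text
3.8 [0.5998 0.0291 0.4047] [[ 0.2518  0.9678  0.    ]
 [ 0.9678 -0.2518  0.    ]
 [ 0.0001  0.     -1.    ]] [-0.4179  0.6067  0.5266  1.6714 -0.3572  0.9606 -0.0162] 0.5324423721591565
plate_face 0.92 [385.1, 173.5] [0.6699 0.0615 0.026 ]
stop_pivot 0.87 [341.9, 123.4] [0.6391 0.1198 0.025 ]
jig 0.58 [397.6, 221.5] [0.6759 0.0027 0.    ]
```

View pics/w1.png

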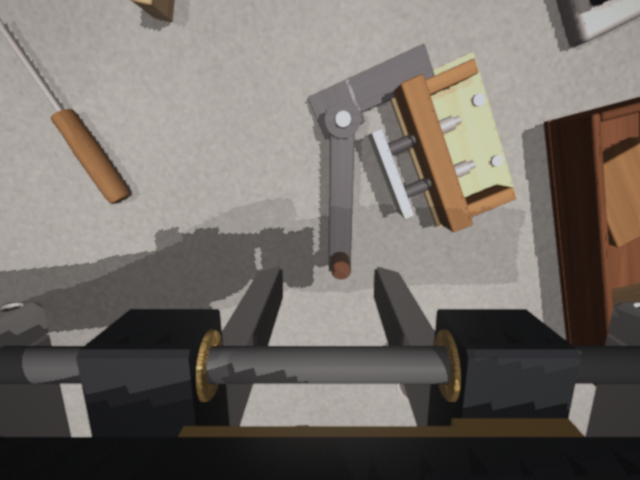

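Wrist view: pivot at (342,119), knob at (342,268), the plate's front top edge from (373,134) to (404,216), and the fence top's long edges from (394,90) to (443,226).

```bash
python3 - <<'E'
from h import *
np.set_printoptions(precision=4,suppress=True)
a=lambda p,z: ray('wrist',p,z)[:2]
for n,z,p,q in [('plate',.046,(373,134),(404,216)),('fencefront',.052,(394,90),(443,226)),('fenceback',.052,(416,77),(471,219))]:
    P,Q=a(p,z),a(q,z);d=P-Q;print(n,P,Q,np.hypot(*d),'yaw',np.arctan2(-d[0],d[1]))
print('pivot',a((342,119),.037),a((342,119),.045),'knob',a((341.5,268),.072))
# detail: upscaled crop
im=cv2.imread('pics/w1.png')[40:290,290:530];cv2.imwrite('pics/w1c.png',cv2.resize(im,None,fx=2.4,fy=2.4,interpolation=cv2.INTER_CUBIC))
for q in('back_plate','stop_arm','stop_knob'):
  for r in finder.cut_out(q,'wrist')[:1]:
    ct=max(cv2.findContours(r['mask'].astype(np.uint8),0,2)[0],key=cv2.contourArea);print(q,r['confidence'],r['rect'],cv2.boxPoints(cv2.minAreaRect(ct)).tolist())
E
```

```text
plate [0.6638 0.1019] [0.6763 0.0179] 0.08492246507074515 yaw 0.1471556991532032
fencefront [0.6896 0.1339] [ 0.7104 -0.0002] 0.135718866650604 yaw 0.15337663152066094
fenceback [0.7108 0.1395] [ 0.7381 -0.0003] 0.14238895312732922 yaw 0.19310755724319845
pivot [0.6395 0.1229] [0.639  0.1223] knob [ 0.6041 -0.0103]
back_plate 0.88 [423.1, 165.7, 105.5, 97.4] [[365.6636047363281, 134.84609985351562], [406.7638244628906, 119.55298614501953], [438.8854675292969, 205.87985229492188], [397.7852478027344, 221.1729736328125]]
stop_arm 0.6 [341.8, 190.4, 34.4, 177.7] [[325.0, 102.0], [359.0, 102.0], [359.0, 278.0], [325.0, 278.0]]
stop_knob 0.8 [342.8, 189.1, 37.0, 179.1] [[314.5419921875, 277.5830993652344], [325.28729248046875, 99.68848419189453], [361.15643310546875, 101.85507202148438], [350.4111328125, 279.74969482421875]]
```

View pics/w1c.png

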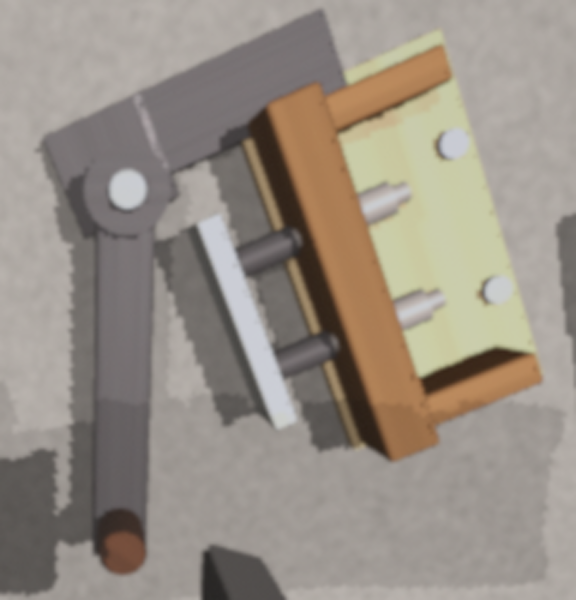

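```bash
cat > fit.py <<'E'
from h import *
from scipy.optimize import least_squares
np.set_printoptions(precision=4,suppress=True)
J=[(.038,.133,.052),(.038,-.017,.052),(.06,.133,.052),(.06,-.017,.052),(0,.103,.046),(0,.013,.046),(.01,.103,.046),(.01,.013,.046)]
c=np.array([(268,108),(391,461),(320,84),(437,440),(197,225),(276,428),(219,216),(296,420)])/2.4+[290,40]
def X(p,j):
    C,S=np.cos(p[2]),np.sin(p[2]);return [p[0]+C*j[0]-S*j[1],p[1]+S*j[0]+C*j[1],j[2]]
f=lambda p:np.ravel([proj('wrist',X(p,j))-q for j,q in zip(J,c)])
r=least_squares(f,[.676,.0,.15],loss='soft_l1');print(r.x,r.fun.reshape(-1,2))
p=r.x;piv=np.array(X(p,(-.02,.125,.025)))
print('pivot',piv,'seen',ray('wrist',(343.3,118.75),.04))
k=ray('wrist',(341.25,270.4),.072);d=k-piv;print('knob',k,'r',np.hypot(d[0],d[1]))
yaw=np.arctan2(d[1],d[0])-p[2];print('stop angle',-(yaw+np.pi/2),'sq knob',X(p,(-.16,.125,.055)),'foot goal',X(p,(-.04,.056,0)))
E
python3 fit.py
```

```text
[0.6781 0.0008 0.1494] [[-1.7666 -1.6813]
 [-0.262   1.6174]
 [-0.1268 -2.2362]
 [ 1.9028  1.771 ]
 [-0.3685 -0.3081]
 [-0.2368  1.7075]
 [ 0.4124 -0.9542]
 [ 0.8864  1.1395]]
pivot [0.6397 0.1214 0.025 ] seen [0.6405 0.1225 0.04  ]
knob [ 0.6033 -0.0126  0.072 ] r 0.13885159340058917
stop angle 0.4151448269285063 sq knob [np.float64(0.5012834982429253), np.float64(0.10056426108835904), 0.055] foot goal [np.float64(0.6302188658046445), np.float64(0.05019888615950193), 0]
```

Call:
move_arm(
  steps=[
    [-10,3.5,10,-0.3],
    [-10,3.5,20,-0.3],
    [-10,3.5,20,0],
    [-9.5,3.4,20,0],
    [0,0,25,0],
    [0,0,25,0],
    [0,0,25,0],
    [0,0,19,0],
    [0,0,0,0],
    [0,0,0,0],
  ],
)

```text
t: 5.2
eef_pos: [0.6035, -0.0136, 0.2404]
tool_rot: [[0.244, 0.97, -0.001], [0.97, -0.244, -0.001], [-0.001, -0.001, -1.0]]
wrist_force: [0.0, 0.3, -0.0]
width: 0.53
grasp_force: 0.0
```

```bash
python3 - <<'E'
from h import *
np.set_printoptions(precision=4,suppress=True)
s=readout.observe();print(s['t'],s['eef_pos'],s['tool_rot'][0],s['wrist_force'],s['width'])
shot('wrist','w2')
E
```

```text
5.2 [ 0.6035 -0.0136  0.2404] [ 0.244   0.9698 -0.0007] [ 0.004   0.3051 -0.0205] 0.530314163190949
```

View pics/w2.png

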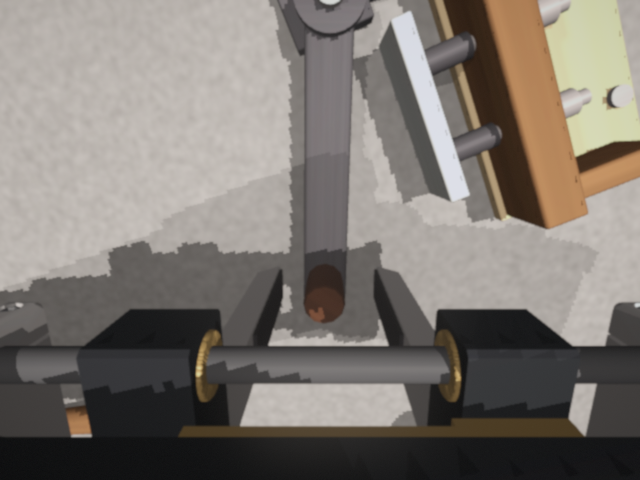

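Knob at (323,295), centred between the fingers. I'll close on it and swing it round the arc.

Call:
move_arm(
  steps=[
    [0,0,0,0],
    [0,0,0,0],
    [0,0,0,0],
    [0,0,0,0],
    [0,0,0,0],
    [0,0,0,0],
    [0,0,0,0],
    [0,0,0,0],
    [0,0,0,0],
    [0,0,0,0],
  ],
  fingers=10,
  force=25,
)

```text
t: 6.25
eef_pos: [0.6031, -0.0126, 0.2409]
tool_rot: [[0.243, 0.97, -0.001], [0.97, -0.243, 0.001], [0.0, -0.001, -1.0]]
wrist_force: [-3.7, 0.6, 4.8]
width: 0.209
grasp_force: 25.0
```

Call:
move_arm(
  steps=[
    [0.23,-8.1,0,3.3],
    [0.23,-8.1,0,3.3],
    [0.23,-8.1,0,3.3],
    [0.23,-8.1,0,3.3],
    [0.23,-8.1,0,3.3],
    [0.23,-8.1,0,3.3],
    [0.23,-8.1,0,3.3],
    [0.23,-8.1,0,3.3],
    [0.23,-8.1,0,3.3],
    [0.23,-8.1,0,3.3],
  ],
)

```text
t: 7.25
eef_pos: [0.5357, 0.0276, 0.241]
tool_rot: [[0.734, 0.679, 0.004], [0.679, -0.734, -0.002], [0.002, 0.004, -1.0]]
wrist_force: [2.5, -0.7, -0.5]
width: 0.205
grasp_force: 25.0
```

Call:
move_arm(
  steps=[
    [0.23,-8.1,0,3.3],
    [0.23,-8.1,0,3.3],
    [0.23,-8.1,0,3.3],
    [0.23,-8.1,0,3.3],
    [0.23,-8.1,0,3.3],
    [0.23,-8.1,0,3.3],
    [0.23,-8.1,0,3.3],
    [0.23,-8.1,0,3.3],
    [0.23,-8.1,0,3.3],
    [0.23,-8.1,0,3.3],
  ],
)

```text
t: 8.25
eef_pos: [0.5003, 0.099, 0.241]
tool_rot: [[0.985, 0.17, 0.004], [0.17, -0.985, -0.002], [0.003, 0.003, -1.0]]
wrist_force: [2.5, -1.6, -0.8]
width: 0.207
grasp_force: 25.0
```

Call:
move_arm(
  steps=[
    [0,0,0,0],
    [0,0,0,0],
    [0,0,0,0],
    [0,0,0,0],
    [0,0,0,0],
    [0,0,0,0],
    [0,0,0,0],
    [0,0,0,0],
    [0,0,0,0],
    [0,0,0,0],
  ],
)

```text
t: 9.25
eef_pos: [0.5002, 0.1, 0.2409]
tool_rot: [[0.985, 0.173, 0.002], [0.173, -0.985, 0.002], [0.003, -0.001, -1.0]]
wrist_force: [3.7, 4.3, 0.7]
width: 0.203
grasp_force: 25.0
```

```bash
python3 - <<'E'
from h import *
np.set_printoptions(precision=4,suppress=True)
s=readout.observe();print(s['t'],s['eef_pos'],s['tool_rot'],s['wrist_force'],s['joint_positions'])
d=s['eef_pos'][:2]-np.array([.640,.122]);print(np.hypot(*d),-(np.arctan2(d[1],d[0])-.149+np.pi/2)%(2*np.pi))
shot('wrist','w3')
E
```

```text
9.25 [0.5002 0.1    0.2409] [[ 0.9849  0.1731  0.0024]
 [ 0.1731 -0.9849  0.0016]
 [ 0.0026 -0.0011 -1.    ]] [3.6627 4.2842 0.7191] [-0.6718  0.8018  0.6634  2.0514 -0.8995  0.6022 -0.7683]
0.1415375039984537 1.5636034371256975
```

View pics/w3.png

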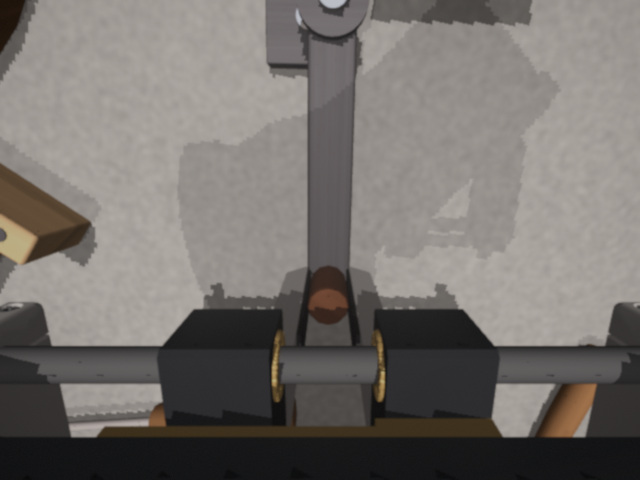

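The arm reads about 1.564 rad, which is square. I'll release the knob, rise, and go over the foot.

Call:
move_arm(
  steps=[
    [0,0,0,0],
    [0,0,0,0],
    [0,0,0,0],
    [0,0,0,0],
    [0,0,0,0],
    [0,0,0,0],
    [0,0,-25,0],
    [0,0,-35,0],
    [0,0,-40,0],
    [0,0,-40,0],
  ],
  fingers=44,
)

```text
t: 10.3
eef_pos: [0.4988, 0.0993, 0.3819]
tool_rot: [[0.985, 0.172, -0.001], [0.172, -0.985, -0.001], [-0.001, 0.0, -1.0]]
wrist_force: [0.2, 1.2, 0.6]
width: 0.469
grasp_force: 0.0
```

Call:
move_arm(
  steps=[
    [-13.8,40,0,0],
    [-13.8,40,0,0],
    [-13.8,40,0,0],
    [-13.8,40,0,0],
    [-13.8,40,0,0],
    [-13.8,40,0,0],
    [-13.8,40,0,0],
    [-13.8,40,0,0],
    [-13.8,40,0,0],
    [0,0,0,7.5],
  ],
  fingers=60,
)

```text
t: 11.3
eef_pos: [0.4358, -0.2834, 0.3819]
tool_rot: [[1.0, 0.029, 0.001], [0.029, -1.0, -0.006], [0.001, 0.006, -1.0]]
wrist_force: [-0.1, 0.6, -0.5]
width: 0.641
grasp_force: 0.0
```

Call:
move_arm(
  steps=[
    [0,0,0,7],
    [0,0,0,7],
    [0,0,0,0],
    [0,0,0,0],
    [0,0,0,0],
    [0,0,0,0],
    [0,0,0,0],
    [0,0,0,0],
    [0,0,0,0],
    [0,0,0,0],
  ],
)

```text
t: 12.3
eef_pos: [0.4388, -0.2766, 0.3807]
tool_rot: [[0.98, -0.201, 0.0], [-0.201, -0.98, -0.0], [0.0, 0.0, -1.0]]
wrist_force: [0.5, 0.9, -0.1]
width: 0.642
grasp_force: 0.0
```

```bash
python3 - <<'E'
from h import *
np.set_printoptions(precision=4,suppress=True)
s=readout.observe();print(s['t'],s['eef_pos'],s['tool_rot'],s['wrist_force'],s['joint_positions'],s['width'])
im=shot('wrist','w4')
for r in finder.spot_point('foot','wrist')[:3]: print(r,ray('wrist',r['position'],0))
for r in finder.cut_out('foot','wrist')[:2]:
    ct=max(cv2.findContours(r['mask'].astype(np.uint8),0,2)[0],key=cv2.contourArea)
    P=np.array([ray('wrist',p[0],.045)[:2] for p in ct],np.float32)
    print(r['confidence'],r['rect'],cv2.minAreaRect(P))
E
```

```text
12.3 [ 0.4388 -0.2766  0.3807] [[ 0.9797 -0.2007  0.    ]
 [-0.2007 -0.9797 -0.    ]
 [ 0.      0.     -1.    ]] [ 0.4828  0.944  -0.085 ] [-0.08    0.6472  0.9403  1.924  -0.6616  0.9153 -0.5799] 0.642077291316168
{'position': [325.6, 218.5], 'confidence': 0.67} [ 0.4418 -0.2742  0.    ]
{'position': [507.8, 215.6], 'confidence': 0.67} [ 0.4063 -0.4636  0.    ]
{'position': [164.5, 13.1], 'confidence': 0.36} [ 0.6607 -0.1673  0.    ]
0.94 [327.6, 223.9, 121.5, 110.9] ((0.44489485025405884, -0.27676138281822205), (0.10969322919845581, 0.10678193718194962), 78.02808380126953)
0.62 [519.3, 221.9, 128.6, 135.2] ((0.40956801176071167, -0.45409995317459106), (0.11792302876710892, 0.11389394849538803), 89.48516082763672)
```

View pics/w4.png

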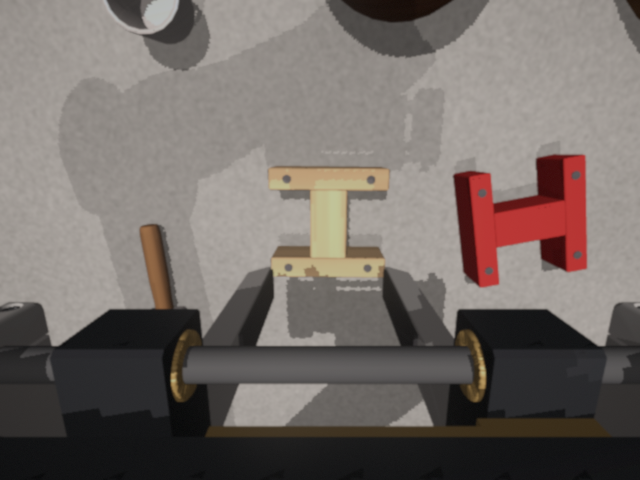

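Wrist view: foot at (328,222), aligned with the tool, with its far top edge at v≈169 and its near top edge at v≈276.

```bash
python3 - <<'E'
from h import *
np.set_printoptions(precision=4,suppress=True)
s=readout.observe();T=np.array(s['tool_rot']);e=np.array(s['eef_pos'])
f=lambda p,z=.045:(T.T@(ray('wrist',p,z)-e))[:2]*1000
for p in [(269,169),(389,169),(272,276),(383,276),(309,220),(348,220)]: print(p,f(p))
E
```

```text
(269, 169) [ 56.1079 -53.2742]
(389, 169) [56.1409 54.2374]
(272, 276) [-45.4316 -54.5109]
(383, 276) [-45.4049  52.796 ]
(309, 220) [  9.6427 -18.0358]
(348, 220) [ 9.6529 18.1693]
```

Call:
move_arm(
  steps=[
    [2.5,0,20,0],
    [2.5,0,25,0],
    [0,0,25,0],
    [0,0,25,0],
    [0,0,25,0],
    [0,0,20,0],
    [0,0,20,0],
    [0,0,15,0],
    [0,0,0,0],
    [0,0,0,0],
  ],
)

```text
t: 13.45
eef_pos: [0.4437, -0.2778, 0.2058]
tool_rot: [[0.98, -0.201, -0.0], [-0.201, -0.98, -0.0], [-0.0, 0.0, -1.0]]
wrist_force: [0.7, -0.4, 0.2]
width: 0.639
grasp_force: 0.0
```

Call:
move_arm(
  steps=[
    [0,0,0,0],
    [0,0,0,0],
    [0,0,0,0],
    [0,0,0,0],
    [0,0,0,0],
    [0,0,0,0],
    [0,0,0,0],
    [0,0,0,0],
    [0,0,0,0],
    [0,0,0,0],
  ],
  fingers=20,
  force=40,
)

```text
t: 14.45
eef_pos: [0.4438, -0.2777, 0.2061]
tool_rot: [[0.98, -0.201, 0.001], [-0.201, -0.98, -0.0], [0.001, -0.0, -1.0]]
wrist_force: [-0.9, 1.5, 5.3]
width: 0.357
grasp_force: 40.0
```

Width is 33.6 mm, so it holds the waist. I'll lift, carry it over the jig and turn it to the jig's yaw.

Call:
move_arm(
  steps=[
    [0,0,-20,0],
    [0,0,-35,0],
    [0,0,-40,0],
    [0,0,-35,0],
    [9.5,-42,0,0],
    [9.5,-42,0,0],
    [9.5,-42,0,0],
    [9.5,-42,0,0],
    [9.5,-42,0,0],
    [9.5,-42,0,0],
  ],
)

```text
t: 15.45
eef_pos: [0.5503, -0.0401, 0.3351]
tool_rot: [[0.98, -0.201, -0.001], [-0.201, -0.98, 0.0], [-0.001, 0.0, -1.0]]
wrist_force: [0.2, 0.1, -2.4]
width: 0.36
grasp_force: 40.0
```

Call:
move_arm(
  steps=[
    [9.5,-42,0,0],
    [9.5,-42,0,0],
    [0,0,0,-5],
    [0,0,0,-5],
    [0,0,0,-5],
    [0,0,0,-5],
    [0,0,0,0],
    [0,0,0,0],
    [0,0,0,0],
    [0,0,0,0],
  ],
)

```text
t: 16.45
eef_pos: [0.5855, 0.0363, 0.3355]
tool_rot: [[0.989, 0.145, -0.0], [0.145, -0.989, -0.0], [-0.0, 0.0, -1.0]]
wrist_force: [-0.3, 0.2, -1.6]
width: 0.361
grasp_force: 40.0
```

```bash
python3 - <<'E'
from h import *
np.set_printoptions(precision=4,suppress=True)
s=readout.observe();print(s['t'],s['eef_pos'],s['tool_rot'],s['wrist_force'],s['joint_positions'],s['width'])
im=shot('wrist')
cv2.imwrite('pics/w5.png',cv2.resize(im[:320,160:560],None,fx=1.8,fy=1.8,interpolation=cv2.INTER_CUBIC)[:,:,::-1])
E
```

```text
16.45 [0.5855 0.0363 0.3355] [[ 0.9894  0.1455 -0.0004]
 [ 0.1455 -0.9894 -0.0002]
 [-0.0004  0.0002 -1.    ]] [-0.2914  0.1901 -1.6315] [-0.5982  0.7735  0.8364  1.7836 -0.7118  0.9165 -0.8692] 0.36108846083881635
```

View pics/w5.png

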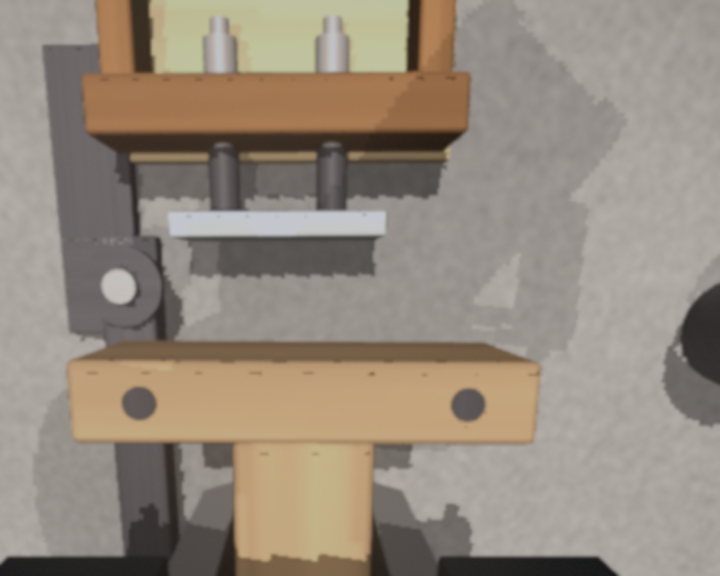

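Held foot: far slab at crop (305,400), level and parallel with the plate's front edge from (168,236) to (386,234). The stop arm's inner edge runs at about x=165 and looks square. I'll work out the offsets.

```bash
python3 - <<'E'
from h import *
np.set_printoptions(precision=4,suppress=True)
s=readout.observe();T=np.array(s['tool_rot']);e=np.array(s['eef_pos'])
f=lambda n,p,z:print(n,(T.T@(ray('wrist',np.array(p)/1.8+[160,0],z)-e))[:2]*1000)
f('plate L',(168,236),.046);f('plate R',(386,235),.046)
f('fence L',(86,132),.052);f('fence R',(467,132),.052);f('fenceb L',(86,73),.052);f('fenceb R',(468,73),.052)
f('pivot',(119,287),.041)
f('arm top in',(158,345),.036);f('arm top in',(166,540),.036)
f('arm top out',(104,345),.036);f('arm top out',(120,540),.036)
f('foot FL',(68,362),.1745);f('foot FR',(539,362),.1745);f('foot NL',(73,441),.1745);f('foot NR',(536,441),.1745)
f('foot botL',(110,343),.1295);f('foot botR',(485,343),.1295)
E
```

```text
plate L [ 86.0701 -55.7128]
plate R [86.4961 34.5723]
fence L [124.5174 -84.4348]
fence R [124.5841  64.1321]
fenceb L [145.2709 -82.7002]
fenceb R [145.3457  63.1803]
pivot [ 65.363  -78.8911]
arm top in [ 39.9454 -64.6603]
arm top in [-54.1993 -66.0273]
arm top out [ 39.9407 -88.8263]
arm top out [-54.1976 -88.2932]
foot FL [ 51.4142 -53.4681]
foot FR [51.4328 53.6794]
foot NL [ 32.8078 -53.9802]
foot NR [32.8151 54.6914]
foot botL [ 50.8842 -57.4   ]
foot botR [50.9064 54.2745]
```

Plate centre is at tool y −10.6, so the foot is at jig y ≈ 47. The gap to the plate is 35 mm, and both the arm and the yaw are square. I'll lower the foot with a 5 mm shift toward the arm.

Call:
move_arm(
  steps=[
    [0,-3,15,0],
    [0,-2,20,0],
    [0,0,20,0],
    [0,0,20,0],
    [0,0,20,0],
    [0,0,15,0],
    [0,0,10,0],
    [0,0,6,0],
    [0,0,2.5,0],
    [0,0,0,0],
  ],
)

```text
t: 17.5
eef_pos: [0.585, 0.0412, 0.2073]
tool_rot: [[0.989, 0.146, 0.0], [0.146, -0.989, -0.0], [0.0, 0.0, -1.0]]
wrist_force: [-0.7, 0.0, -2.0]
width: 0.362
grasp_force: 40.0
```

Call:
move_arm(
  steps=[
    [0,0,0.5,0],
    [5,0,0,0],
    [5,0,0,0],
    [5,0,0,0],
    [5,0,0,0],
    [5,0,0,0],
    [3,0,0,0],
    [0,0,0,0],
    [0,0,0,0],
    [0,0,0,0],
  ],
)

```text
t: 18.5
eef_pos: [0.6123, 0.0453, 0.2066]
tool_rot: [[0.989, 0.146, -0.001], [0.146, -0.989, 0.0], [-0.0, -0.0, -1.0]]
wrist_force: [-0.4, 1.6, -2.5]
width: 0.361
grasp_force: 40.0
```

Call:
move_arm(
  steps=[
    [0,-1,0,0],
    [0,-1,0,0],
    [0,-1,0,0],
    [0,0,0,0],
    [0,0,0,0],
    [0,0,0,0],
    [0,0,0,0],
    [0,0,0,0],
    [0,0,0,0],
    [0,0,0,0],
  ],
)

```text
t: 19.5
eef_pos: [0.612, 0.0467, 0.2068]
tool_rot: [[0.989, 0.145, 0.0], [0.145, -0.989, -0.003], [0.0, 0.003, -1.0]]
wrist_force: [-0.9, -4.4, -1.7]
width: 0.362
grasp_force: 40.0
```

It touched the arm at 4.4 N sideways. I'll back off 2.5 mm, settle it on the bench and start pushing the plate.

Call:
move_arm(
  steps=[
    [0,1.3,0,0],
    [0,1.2,0.4,0],
    [0,0,0.4,0],
    [2,0,0,0],
    [2,0,0,0],
    [2,0,0,0],
    [2,0,0,0],
    [2,0,0,0],
    [0,0,0,0],
    [0,0,0,0],
  ],
)

```text
t: 20.5
eef_pos: [0.6214, 0.0472, 0.2063]
tool_rot: [[0.989, 0.146, -0.003], [0.146, -0.989, 0.001], [-0.003, -0.001, -1.0]]
wrist_force: [-6.7, -2.2, 7.3]
width: 0.357
grasp_force: 40.0
```

```bash
python3 - <<'E'
from h import *
np.set_printoptions(precision=4,suppress=True)
s=readout.observe();T=np.array(s['tool_rot']);print(s['t'],s['eef_pos'],T.T@s['wrist_force'],s['wrist_force'],s['ft_torque'])
im=shot('wrist')
cv2.imwrite('pics/w6.png',cv2.resize(im[:320,160:560],None,fx=1.8,fy=1.8,interpolation=cv2.INTER_CUBIC)[:,:,::-1])
E
```

```text
20.5 [0.6214 0.0472 0.2063] [-6.9625  1.1815 -7.2458] [-6.6933 -2.1935  7.2637] [-0.7534  1.2533 -0.0769]
```

View pics/w6.png

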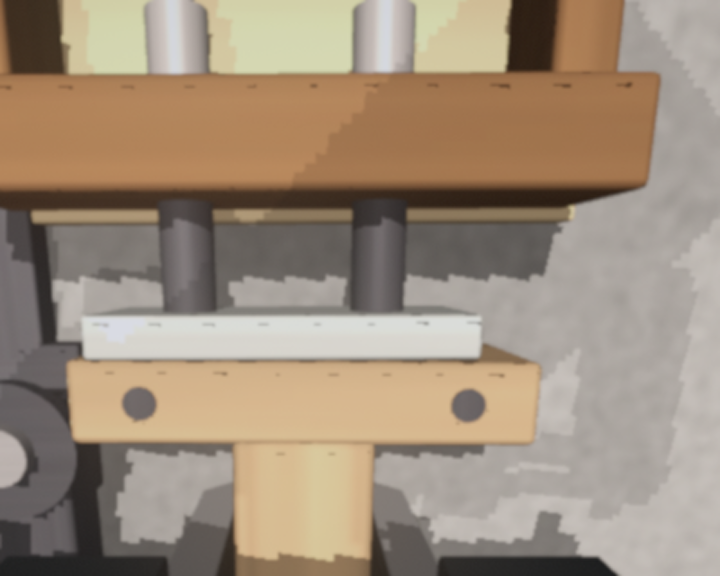

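Foot flush on the plate, whose front edge is at v≈358. Bench load is about 9 N, so I'll ease it and push on.

Call:
move_arm(
  steps=[
    [0,0,-0.6,0],
    [1.5,0,0,0],
    [1.5,0,0,0],
    [1.5,0,0,0],
    [1.5,0,0,0],
    [1,0,0,0],
    [0,0,0,0],
    [0,0,0,0],
    [0,0,0,0],
    [0,0,0,0],
  ],
)

```text
t: 21.55
eef_pos: [0.6273, 0.0481, 0.2064]
tool_rot: [[0.989, 0.147, -0.006], [0.147, -0.989, 0.001], [-0.006, -0.002, -1.0]]
wrist_force: [-9.9, -1.7, 8.3]
width: 0.36
grasp_force: 40.0
```

```bash
cat > chk.py <<'E'
from h import *
import sys
np.set_printoptions(precision=4,suppress=True)
s=readout.observe();T=np.array(s['tool_rot']);e=np.array(s['eef_pos']);print(s['t'],e,'tool force',T.T@s['wrist_force'])
C,S=np.cos(.147),np.sin(.147);d=e[:2]-[.6781,.0008];print('foot jig',C*d[0]+S*d[1],-S*d[0]+C*d[1])
im=shot('wrist')
cv2.imwrite('pics/%s.png'%sys.argv[1],cv2.resize(im[:320,160:560],None,fx=1.8,fy=1.8,interpolation=cv2.INTER_CUBIC)[:,:,::-1])
E
python3 chk.py w7
```

```text
21.55 [0.6273 0.0481 0.2064] tool force [-10.0514   0.2718  -8.2846]
foot jig -0.043333038827607064 0.05425080638092438
```

Call:
move_arm(
  steps=[
    [0,0,-0.6,0],
    [0,0,-0.6,0],
    [1,0,0,0],
    [1,0,0,0],
    [1,0,0,0],
    [0,0,0,0],
    [0,0,0,0],
    [0,0,0,0],
    [0,0,0,0],
    [0,0,0,0],
  ],
)

```text
t: 22.6
eef_pos: [0.6303, 0.0486, 0.2065]
tool_rot: [[0.989, 0.147, -0.007], [0.147, -0.989, 0.0], [-0.006, -0.001, -1.0]]
wrist_force: [-8.2, -2.7, -0.2]
width: 0.358
grasp_force: 40.0
```

```bash
python3 chk.py w8
```

```text
22.6 [0.6303 0.0486 0.2065] tool force [-8.5045  1.4548  0.2598]
foot jig -0.04030739607569327 0.05432782693920818
```

View pics/w8.png

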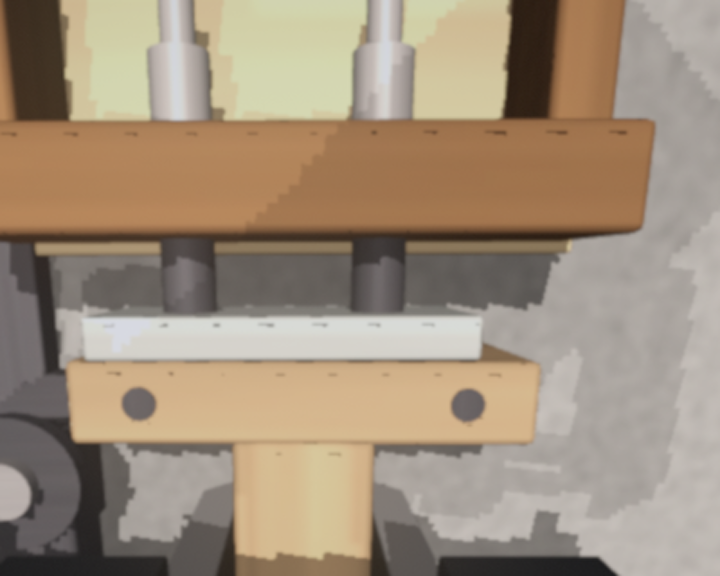

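Wrist view: foot flush on the plate, fence front edge at v≈234 and plate front edge at v≈359. I'll check the travel from these.

```bash
python3 - <<'E'
from h import *
np.set_printoptions(precision=4,suppress=True)
s=readout.observe();T=np.array(s['tool_rot']);e=np.array(s['eef_pos'])
g=lambda p,z:(T.T@(ray('wrist',np.array(p)/1.8+[160,0],z)-e))[:2]*1000
f1,f2,pl,pr=g((100,234),.052),g((640,231),.052),g((83,360),.046),g((481,360),.046)
print(f1,f2,pl,pr,g((4,490),.041))
print('travel',38-(f1[0]+f2[0]-pl[0]-pr[0])/2)
optics.get_image('top')
for n,z in [('stop_pivot',.025),('stop_knob',.055),('foot',0),('plate_face',.026)]:
    for r in finder.spot_point(n,'top')[:1]: print(n,r['confidence'],ray('top',r['position'],z))
s=readout.observe();print(s['t'],T.T@s['wrist_force'],s['qd'])
E
```

```text
[ 78.8472 -41.8729] [79.4667 69.2929] [ 51.9742 -49.7551] [52.0049 40.2167] [ 19.0634 -73.8302]
travel 10.832576714871397
stop_pivot 0.8 [0.6356 0.1194 0.025 ]
stop_knob 0.64 [0.5084 0.0968 0.055 ]
foot 0.89 [ 0.402  -0.4603  0.    ]
plate_face 0.38 [0.513  0.1032 0.026 ]
22.9 [-6.9085  1.854  -0.0113] [ 0.0003  0.0005  0.0016  0.0008 -0.0003 -0.0004 -0.0004]
```

Call:
move_arm(
  steps=[
    [0,0,0,0],
    [0,0,0,0],
    [0,0,0,0],
    [0,0,0,0],
    [0,0,0,0],
    [0,0,0,0],
    [0,0,0,0],
    [0,0,0,0],
    [0,0,0,0],
    [0,0,0,0],
  ],
)

```text
t: 23.9
eef_pos: [0.6303, 0.0486, 0.2065]
tool_rot: [[0.989, 0.147, -0.006], [0.147, -0.989, 0.0], [-0.006, -0.001, -1.0]]
wrist_force: [-6.4, -3.5, 0.9]
width: 0.36
grasp_force: 40.0
```

```bash
python3 -c "
from cell import close_job
print(close_job())"
```

```text
the job is handed in; nothing more can be done
None
```

I handed the job in at about 24 s with the stop arm square (about 1.56 rad) and the H-shaped foot in the corner at jig y ≈ 54 mm, still held and pushing the plate back about 11 mm (about 6.5 N); the hand-in returned no verdict.

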